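Press the lid onto a sample jar with the hand-cranked capping press

ROBOT

A 7-joint arm with a two-finger parallel gripper is mounted at the origin on the work surface. World frame = base frame: x ahead of the robot, y to its left, z up, the work surface at z = 0. Lengths are in m, angles in rad, forces in N, time in s.
With the tool pointing down it reaches from about 0.425 to 0.925 m from the base axis. Payload 6.8 kg.
Tool frame: the origin (TCP) lies at the very end of the fingers, on their centre line; the grasp point (between the pads) lies 19 mm behind it (r.grip_point_offset is the distance from the TCP to the grasp point, in m); z points along the fingers, y is the line along which they close (so a half turn about z gives the same grasp; the last joint's range is limited). The gripper opens to 85 mm and grips with 20 to 120 N. Pads are 22 mm wide; open, the fingers measure 114 mm over their backs; the gripper's body (76 mm by 85 mm) begins 54 mm behind the grasp point. The pads swing forward as they close: fully open they stand 13 mm farther back than shut.
Start: joints at [-1.454, 0.477, 0.022, 1.555, -0.011, 1.109, -0.083], TCP at [0.15, 0.658, 0.198] pointing down, gripper open.
Joint ranges: [-2.96, 2.96], [-0.34, 2.1], [-1.41, 1.46], [0.24, 2.44], [-1.37, 4.51], [0.17, 1.92], [-2.96, 2.96]. Speed limits (rad/s): [2.39, 2.39, 3.14, 3.14, 3.14, 3.14, 3.14].

INTERFACE

Orientations are given as a rotation vector (axis times angle).
In Python, from bench import status, eyes, r gives the robot as it stands.
- The arm moves only by the shell command python3 -m crank 'ROWS' [OPENING] [FORCE]. ROWS is JSON, a list of rows, each a list of 6 numbers: the shift along the tool's x, y, z normalised to -1 to 1, where 1 is 0.02 m, then the turn, a rotation vector about the tool's x, y, z normalised to -1 to 1, where 1 is 45 degrees. A call has 1 to 12 rows; each row shifts and turns the commanded pose from where the row before left it, along the tool's axes as they then stand; what a row does not reach is not made up. A row lasts 1/10 s, in which the tool goes at most 50 mm and 8.59 degrees, less where a joint would pass 70% of its speed; a pose out of reach is approached as far as the arm can. A call with a number of a shift or a turn outside -1 to 1 is refused whole. A call with a gripper value outside its range is refused whole. OPENING is the opening, from 0 (shut) to 1 (fully open), set as the call begins (- or left out, the last holds). The fingers move at their own pace and stop on an object; FORCE is the grip in N (left out, the last holds). Time passes only in rows, so rows that do not move let the fingers close. It gives the time, the measured TCP pose, the force, the opening and the grip force at its end, in the units of the state.
- status.get_obs(): the state, without advancing time (a new reading comes with each control period).
- eyes.grab_frame(name): name is "scene" or "top" or "wrist"; returns a dict with "image" (400x640x3 uint8, red, green, blue), "depth" (400x640 float32, m along the optical axis (not along the pixel's ray), 0 where there is no reading), "fovy" (degrees; the focal length in pixels is half the picture's height over the tangent of half this angle, whatever the lens; pixels are square), "cx", "cy" (the principal point, pixels), "k1" (the pictures are not rectified: a ray, as slopes to the right and down, at radius r is drawn at 1 + k1 r^2 times it, then the intrinsics apply), "world_to_cam" (4x4, takes a point from world to camera coordinates). Camera axes: x right, y up, looking along -z (the intrinsics and any distortion apply to the point x, -y, -z); pixel columns grow to the right and rows downward; lengths in m; the calibration is good to about 2 mm. A picture is of the moment at which its call begins.
- r.hand_in(): hands the job in; it is judged then, once.
The state is a dict: "clock": time; "joints": joint angles; "qvel": joint speeds; "tau": joint torques, N m; "tcp_pos": TCP position; "orientation": TCP orientation; "contact_force": force on the tool from outside, world axes, zero at the start; "moment": the same for the moment, N m; "grip_width": finger opening in m; "gripper_force": force on a finger pad.
Only numpy, scipy, OpenCV 4.12 (cv2) and the standard library are available. Lean on these libraries where they do the work, as an engineer would, in place of code of your own. Each camera call takes 0.05 s, during which the arm holds its last target. There are 200 camera calls.

TASK

Slide the tray with the sample jar fully home under the press by its black post, then take the crank by its red grip and wind it clockwise in a steady circle (no faster than about one turn a second) until the lid is fully home and the crank comes up firm, without forcing it. Then wind back until the ram is clear of the lid by about 5 mm or more and let go; do not touch the jar with the robot and leave everything else on the bench alone.

Things in the scene. Friction and masses are not known exactly. Their poses are not given: they have to be found in the camera images.
- press: Capping press, a blue C-shaped frame on a grey foot; origin on the bench under the crank and ram axis, x from its open front to its column, y to its left, z up. Head 64 mm wide, 197 to 237 mm above the bench, reaching 35 mm in front of the axis; column 78 to 112 mm behind the axis; foot 160 mm wide, from 175 mm in front to 135 mm behind, 18 mm thick.
- crank_axis (a point): Fixed point on the crank's vertical axis, 305 mm above the bench (mid-height of the red grip). Axes as those of the press, which stands turned by up to 0.4 rad about vertical.
- grip_mid (a point): Middle of the crank's red grip, an upright sleeve 24 mm in diameter, 64 mm long (273 to 337 mm above the bench), which spins freely about its own vertical axis. It travels on a circle of 55 mm radius about crank_axis. The steel crank arm below it has its top 271 mm above the bench; nothing is above it.
- crank (a joint): Crank angle, rad; grows clockwise seen from above. At 0 the grip lies to the press's left (+y of the press); starts between 0 and 3. One clockwise turn lowers the ram 20 mm (3.18 mm per rad); turning back lifts it. Range -0.5 to 22. Running friction 0.06 N m, about 1 N at the grip (2 N when fast). It stays where it is left.
- ram: White disc 44 mm wide, 10 mm thick, on a steel stem, moved straight down by the crank; origin at the centre of its underside. Pushing the lid in takes about 3.5 N in all along the circle at the grip; once the lid bottoms the load climbs steeply. 60 N on the jar takes about 4.5 N at the grip, 100 N about 7 N, 150 N (too much) about 10 N; at rest the hand may feel up to 2 N less.
- ram_face (a point): Centre of the ram's flat underside, 162 mm above the bench at crank angle 0.
- bed: Metal bed fixed on the press foot, origin on its underside below the ram axis; reaches 170 mm in front of it; its upper face is 15 mm higher and lies 27 to 35 mm above the bench (adjustable, differs from day to day). Guide rails 10 mm tall run along the press's x with 1.5 mm play each side of the tray; a back stop 10 mm tall closes them.
- nest (a point): Centre of the floor in the round nest of the loose white tray (plate 90 x 84 x 8 mm), where the jar stands; x axis as the press's. The tray slides on the bed towards the column; against the back stop the nest is under the ram axis. At the start it is pulled out 30 to 50 mm to the front.
- tray_post (a point): Grasp point on the tray's black upright post, 18 mm in diameter, 52 mm tall, 110 mm in front of the nest centre on a flat tongue 22 mm wide. This point is 34 mm above the tray's upper face and 18 mm below the post's top. Sliding the tray takes 2 to 8 N.
- jar: Glass sample jar with a white band, 52 mm wide, origin at the centre of its underside, z up; stands loose in the tray's nest (a ring 55 mm inside, 9 mm tall). It carries a red push-in lid; 76 mm tall with the lid home.
- jar_lid (a joint): How far the jar's red lid has been pushed in, m: 0 to 0.002 at the start (standing proud), 0.008 fully home. It fits tightly: it slides in under 40 N, then stops dead.
- lid_top (a point): Centre of the upper face of the jar's red lid (48 mm wide, 16 mm thick); 76 mm above the jar's underside when home, up to 84 mm at the start.
- done_jar: finished 52 mm wide, 76 mm tall glass jar with red lid beside the press; bystander, leave alone. Origin at its underside.
- spare_lid: loose red lid, 48 mm wide, 16 mm thick, lying on the bench beside the press; bystander, leave alone. Origin at its underside.
- reagent_a: amber reagent bottle, red cap, 64 mm wide, 150 mm tall; bystander, leave alone. Origin at its underside.
- reagent_b: white reagent bottle, red cap, 64 mm wide, 150 mm tall; bystander, leave alone. Origin at its underside.
- water: lime-green water bottle, 66 mm wide, 210 mm tall; bystander, leave alone. Origin at its underside.
- beaker: glass beaker, 70 mm wide, 90 mm tall; bystander, leave alone. Origin at its underside.
- spatula: spatula lying on the bench; bystander, leave alone. Origin at its underside.
There are look-alikes about, which are no part of the job. Leave any pink or turquoise look-alike of the part that bears nest alone.

How it is judged:
By the outcome, as a careful person would: the job done as asked, in the order asked, and still so for the second after the job is handed in, with the robot touching nothing.
It also fails if it takes over 72 s, if anything falls off the work surface, if the arm or the gripper's body presses on something with over 40 N, if the wrist force passes 120 N, or if a joint passes its speed limit or range.

## Working session

There is one attempt and no reset: what is moved stays moved. The work goes in short steps, Python scripts to look and compute and a shell command to move; the robot and the scene stay as the last step left them, time stands still between calls to the robot, and variables do not carry over. Pictures are saved under pics/ and viewed, at most 10 in all, crops included, and the job is handed in when it is done.

```bash
ls; mkdir -p pics
cat > h.py <<'E'
import numpy as np, cv2
from bench import status, eyes, r
def grab(n):
    f=eyes.grab_frame(n); np.save(f'pics/{n}.npy',f,allow_pickle=True); return f
def load(n): return np.load(f'pics/{n}.npy',allow_pickle=True).item()
def K(f):
    F=200/np.tan(np.radians(f['fovy'])/2); return np.array([[F,0,f['cx']],[0,F,f['cy']],[0,0,1]])
def px2w(f,u,v,d=None,z=None):
    "pixel -> world by depth d, or on world plane z"
    p=cv2.undistortPoints(np.array([[[u,v]]],float),K(f),np.array([f['k1'],0,0,0.]))[0,0]
    T=np.linalg.inv(f['world_to_cam']); ray=T[:3,:3]@np.array([p[0],-p[1],-1]); o=T[:3,3]
    if z is not None: d=(z-o[2])/ray[2]
    elif d is None: d=f['depth'][int(round(v)),int(round(u))]
    return o+ray*d
def cloud(f):
    v,u=np.mgrid[0:400,0:640]
    p=cv2.undistortPoints(np.stack([u,v],-1).reshape(-1,1,2).astype(float),K(f),np.array([f['k1'],0,0,0.]))[:,0]
    d=f['depth'].reshape(-1,1); T=np.linalg.inv(f['world_to_cam'])
    return ((np.c_[p[:,0],-p[:,1],-np.ones(len(p))]*d)@T[:3,:3].T+T[:3,3]).reshape(400,640,3)
def save(f,name,box=None,k=1):
    im=f['image'][...,::-1]
    if box: im=im[box[1]:box[3],box[0]:box[2]]
    cv2.imwrite(f'pics/{name}.png',cv2.resize(im,None,fx=k,fy=k,interpolation=cv2.INTER_CUBIC))
E
python3 - <<'E'
from h import *
for n in('scene','top'): save(grab(n),n+'0',k=1.25)
o=status.get_obs(); print(o)
for n in('scene','top'):
    f=load(n); print(n,f['fovy'],np.linalg.inv(f['world_to_cam']).round(3).tolist(),f['k1'])
E
```

```text
pics
{'clock': 0.1, 'joints': array([-1.45410326,  0.47773372,  0.02233713,  1.55636167, -0.01151271,
        1.10929098, -0.08310549]), 'qvel': array([ 0.00029066, -0.00197336,  0.00072187, -0.00101288,  0.00050661,
       -0.00169944, -0.00036277]), 'tau': array([ 4.26629529e-03, -5.97756207e+01,  1.61343098e+00, -2.81955010e+01,
        1.28562862e-02,  4.96144450e-03,  2.74892983e-05]), 'tcp_pos': array([0.15033595, 0.65743593, 0.19680811]), 'orientation': array([-3.52330777e-01, -3.12169230e+00,  2.61362003e-03]), 'contact_force': array([-0.21574194,  0.62221929,  0.74854606]), 'moment': array([-0.05236341, -0.02577764, -0.04447946]), 'gripper_force': 0.0, 'grip_width': 0.08537983760218887}
scene 44.18022273161271 [[0.379, -0.607, 0.699, 1.642], [0.925, 0.242, -0.292, -0.47], [0.008, 0.757, 0.653, 1.276], [0.0, 0.0, 0.0, 1.0]] 0.05156752156862033
top 51.57409476578512 [[0.017, 0.997, -0.073, 0.369], [-1.0, 0.016, -0.011, -0.028], [-0.01, 0.073, 0.997, 1.585], [0.0, 0.0, 0.0, 1.0]] -0.10420431888684423
```

View pics/scene0.png

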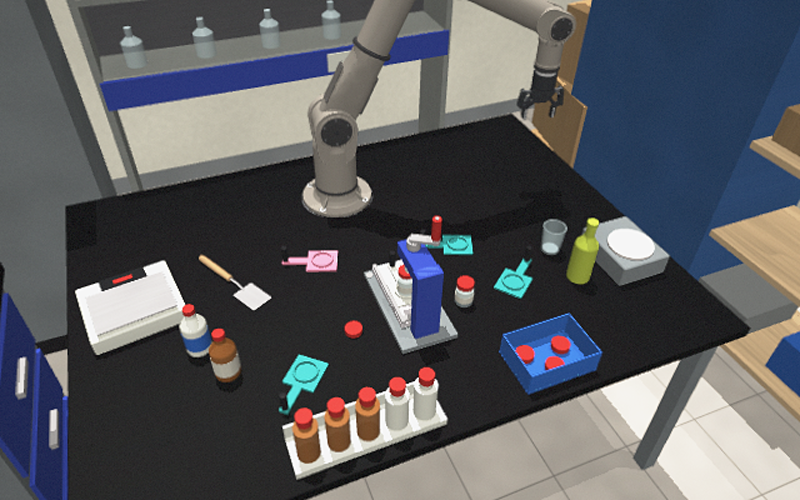

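View pics/top0.png

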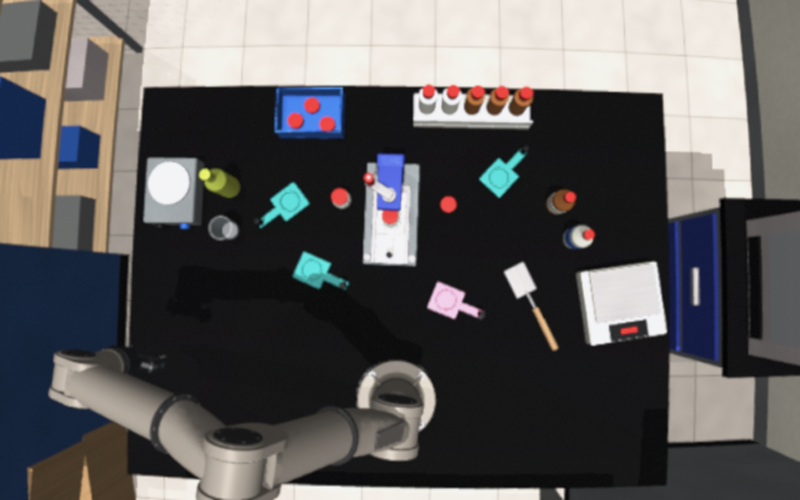

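The scene view shows the press at about (410,290) of the 800-px picture, and the top view shows it at (390,210), open front towards the robot. The candidates for the tray in the top view are the white plate on the press bed (390,240), turquoise plates at (290,200), (315,270) and (498,178), and a pink one at (447,300). The white one in the bed is the one meant. I'll confirm it enlarged.

Run:
```python
from h import *
t=load('top')['image'][110:225,270:350,::-1]; s=load('scene')['image'][165:285,280:380,::-1]
a=cv2.resize(t,None,fx=5,fy=5,interpolation=2); b=cv2.resize(s,None,fx=4,fy=4,interpolation=2)
c=np.zeros((575,800,3),np.uint8); c[:,:400]=a; c[:480,400:]=b
cv2.imwrite('pics/crop.png',c)
```

```text
(no output)
```

View pics/crop.png

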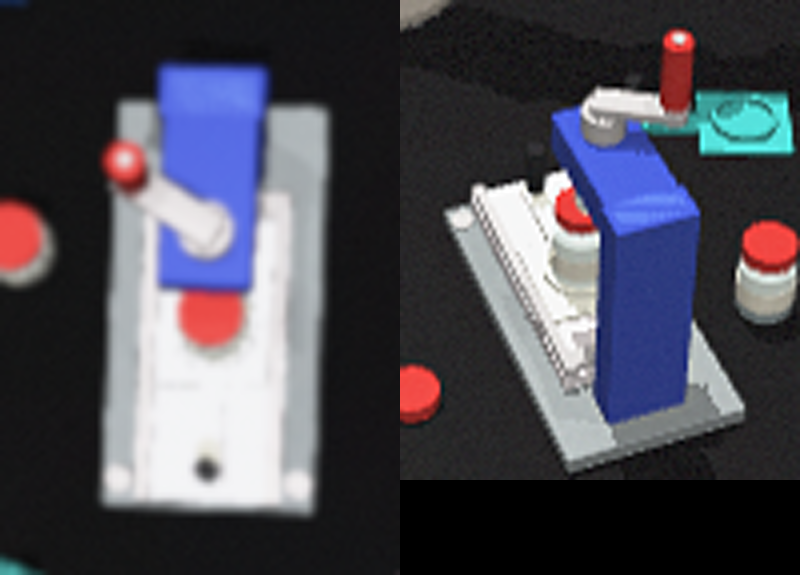

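Run:
```python
from h import *
f=load('top')
w=lambda u,v,z:px2w(f,270+u/5-.4,110+v/5-.4,z=z)
c=[w(*p,.018) for p in((103,507),(315,514),(328,105),(118,100))]
print(np.round(c,4)); 
ax=((c[2]+c[3])-(c[0]+c[1]))/2; yaw=np.arctan2(ax[1],ax[0]); print('len',np.linalg.norm(ax[:2]),'yaw',yaw)
ux=np.array([np.cos(yaw),np.sin(yaw)]); m=np.mean(c,0)[:2]; axis=m+ux*.02
print('axis from foot',axis)
print('hub',w(207,228,.271)[:2], 'grip',w(125,160,.337)[:2],'post',w(207,467,.091)[:2], 'lid',w(212,315,.12)[:2])
C=cloud(f)
for n,u,v in(('post',207,467),('tray',180,440),('tray2',240,440),('lid',212,315),('lid2',212,305),('grip',125,160),('head',190,180),('hub',207,228)): 
    print(n,C[int(round(110+v/5-.4)),int(round(270+u/5-.4))].round(4))
g=load('scene');D=cloud(g); W=lambda u,v:px2w(g,280+(u-400)/4,165+v/4,z=.337)
print('scene grip',W(680,40)[:2])
```

```text
[[ 0.4064  0.1069  0.018 ]
 [ 0.4038 -0.0538  0.018 ]
 [ 0.718  -0.0593  0.018 ]
 [ 0.7196  0.1025  0.018 ]]
len 0.31375725904683227 yaw -0.015664757523533808
axis from foot [0.58194717 0.02376566]
hub [0.58019827 0.02230729] grip [0.61090849 0.07076319] post [0.43480446 0.02593947] lid [0.54192725 0.02334117]
post [0.4348 0.0259 0.0918]
tray [0.4557 0.0471 0.035 ]
tray2 [0.4565 0.002  0.0348]
lid [0.5402 0.0232 0.1226]
lid2 [0.5475 0.0234 0.1212]
grip [0.6092 0.0693 0.3397]
head [0.6165 0.0342 0.2356]
hub [0.5812 0.0224 0.2691]
scene grip [0.61207655 0.07299685]
```

White tray in the rails, carrying the jar, with its black post at crop (207,467), is the right one. The turquoise and pink plates lie loose on the bench. The axis is at about (0.581, 0.0225) with yaw of about -0.016, the post at (0.435, 0.026) and the crank at about 0.55 rad.

```bash
python3 -m crank '[[0,0,0,0,0,-0.133],[0,0,0,0,0,-0.133],[-0.46,-0.98,0,0,0,0],[-0.46,-0.98,0,0,0,0],[-0.46,-0.98,0,0,0,0],[-0.46,-0.98,0,0,0,0],[-0.46,-0.98,0,0,0,0],[-0.46,-0.98,0,0,0,0],[-0.46,-0.98,0,0,0,0],[-0.46,-0.98,0,0,0,0],[-0.46,-0.98,0,0,0,0],[-0.46,-0.98,0,0,0,0]]' 0.6; python3 -c "
from h import *;print(status.get_obs()['joints'])"
```

```text
clock: 1.3
tcp_pos: [0.2395, 0.4594, 0.1974]
orientation: [-0.025, -3.141, 0.001]
contact_force: [0.4, 1.0, -0.5]
grip_width: 0.0514
gripper_force: 0.0
[-1.22246492  0.2202658   0.01377183  1.92786498 -0.00358523  0.99417142
  0.34779205]
```

```bash
python3 -m crank '[[-0.7,-0.9,0,0,0,0],[-0.7,-0.9,0,0,0,0],[-0.7,-0.9,0,0,0,0],[-0.7,-0.9,0,0,0,0],[-0.7,-0.9,0,0,0,0],[-0.7,-0.9,0,0,0,0],[-0.7,-0.9,0,0,0,0],[-0.7,-0.9,0,0,0,0],[-0.7,-0.9,0,0,0,0],[-0.4,-1,0,0,0,0],[-0.4,-1,0,0,0,0],[-0.4,-1,0,0,0,0]]'
```

```text
clock: 2.5
tcp_pos: [0.3858, 0.2352, 0.1974]
orientation: [-0.025, -3.141, 0.001]
contact_force: [-0.3, -0.2, 0.6]
grip_width: 0.0514
gripper_force: 0.0
```

```bash
python3 -m crank '[[-0.23,-0.95,0,0,0,0],[-0.23,-0.95,0,0,0,0],[-0.23,-0.95,0,0,0,0],[-0.23,-0.95,0,0,0,0],[-0.23,-0.95,0,0,0,0],[-0.23,-0.95,0,0,0,0],[-0.23,-0.95,0,0,0,0],[-0.23,-0.95,0,0,0,0],[-0.23,-0.95,0,0,0,0],[-0.23,-0.95,0,0,0,0],[-0.23,-0.95,0,0,0,0],[0,0,0,0,0,0]]'
python3 - <<'E'
from h import *
save(grab('wrist'),'w0',k=1.25); f=load('wrist'); print(np.linalg.inv(f['world_to_cam']).round(3).tolist(),status.get_obs()['tcp_pos'])
E
```

```text
clock: 3.7
tcp_pos: [0.433, 0.024, 0.1976]
orientation: [-0.031, -3.141, 0.001]
contact_force: [-0.5, -0.5, 1.0]
grip_width: 0.0513
gripper_force: 0.0
[[0.019, -0.965, -0.261, 0.366], [1.0, 0.019, 0.005, 0.025], [0.0, -0.262, 0.965, 0.374], [0.0, 0.0, 0.0, 1.0]] [0.43286017 0.02555502 0.19752311]
```

View pics/w0.png

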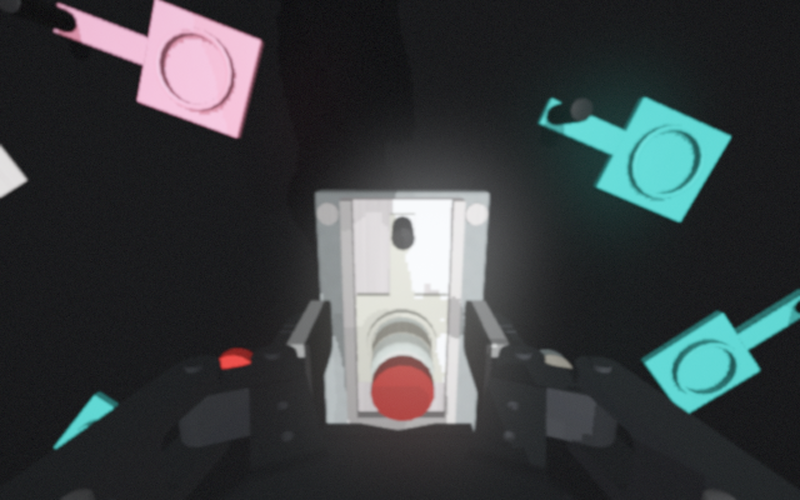

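The wrist view shows the white tray and jar, with the post's top at about (402,241) and the lid at (402,390). The fingers stand either side.

Run:
```python
from h import *
f=load('wrist'); C=cloud(f)
for n,u,v in(('post',402,241),('post',402,236),('tray',375,260),('tray',430,260),('lid',402,390)): print(n,C[round(v/1.25),round(u/1.25)].round(4))
print(px2w(f,402/1.25,241/1.25,z=.087),px2w(f,402/1.25,390/1.25,z=.119))
z=C[150:330,250:390].reshape(-1,3); z=z[(z[:,2]>.02)&(z[:,2]<.06)]; h,e=np.histogram(z[:,2],40,(.02,.06)); print(list(zip(e.round(3).tolist(),h.tolist())))
```

```text
post [0.4344 0.0273 0.0935]
post [0.4308 0.0273 0.0927]
tray [0.4661 0.0025 0.0333]
tray [0.4671 0.0526 0.0332]
lid [0.5396 0.0252 0.1237]
[0.43579993 0.02695663 0.087     ] [0.54278307 0.02485708 0.119     ]
[(0.02, 340), (0.021, 142), (0.022, 50), (0.023, 17), (0.024, 1), (0.025, 0), (0.026, 0), (0.027, 0), (0.028, 2), (0.029, 18), (0.03, 36), (0.031, 250), (0.032, 1680), (0.033, 2480), (0.034, 728), (0.035, 83), (0.036, 63), (0.037, 81), (0.038, 70), (0.039, 200), (0.04, 1119), (0.041, 1608), (0.042, 1395), (0.043, 1481), (0.044, 390), (0.045, 54), (0.046, 42), (0.047, 40), (0.048, 71), (0.049, 161), (0.05, 183), (0.051, 54), (0.052, 11), (0.053, 12), (0.054, 9), (0.055, 14), (0.056, 18), (0.057, 16), (0.058, 24), (0.059, 22)]
```

```bash
python3 -m crank '[[-0.1,0.08,0.89,0,0,0],[0,0,0.89,0,0,0],[0,0,0.89,0,0,0],[0,0,0.89,0,0,0],[0,0,0.89,0,0,0],[0,0,0.89,0,0,0],[0,0,0.89,0,0,0],[0,0,0.89,0,0,0],[0,0,0,0,0,0]]'; python3 -m crank '[[0,0,0,0,0,0],[0,0,0,0,0,0],[0,0,0,0,0,0],[0,0,0,0,0,0],[0,0,0,0,0,0],[0,0,0,0,0,0]]' 0 30
```

```text
clock: 4.65
tcp_pos: [0.4331, 0.0288, 0.0535]
orientation: [-0.023, -3.137, 0.001]
contact_force: [-0.7, 0.4, -0.4]
grip_width: 0.0516
gripper_force: 0.0
clock: 5.25
tcp_pos: [0.4358, 0.0285, 0.0562]
orientation: [0.025, 3.14, 0.002]
contact_force: [-1.6, 1.2, 6.9]
grip_width: 0.0148
gripper_force: 29.4
```

```bash
python3 -m crank '[[-0.1,0,0,0,0,0],[-0.2,0,0,0,0,0],[-0.2,0,0,0,0,0],[-0.2,0,0,0,0,0],[-0.2,0,0,0,0,0],[-0.2,0,0,0,0,0],[-0.2,0,0,0,0,0],[-0.1,0,0,0,0,0],[-0.1,0,0,0,0,0]]'
```

```text
clock: 6.15
tcp_pos: [0.4596, 0.0272, 0.0549]
orientation: [-0.026, -3.131, -0.0]
contact_force: [-15.0, -0.3, 16.0]
grip_width: 0.0147
gripper_force: 35.0
```

```bash
python3 -m crank '[[-0.1,0,0,0,0,0],[-0.1,0,0,0,0,0],[-0.1,0,0,0,0,0]]'; python3 -m crank '[[-0.1,0,0,0,0,0],[0,0,0,0,0,0]]'
```

```text
clock: 6.45
tcp_pos: [0.4656, 0.0271, 0.055]
orientation: [-0.026, -3.131, -0.0]
contact_force: [-12.8, 0.3, 15.3]
grip_width: 0.0151
gripper_force: 34.9
clock: 6.65
tcp_pos: [0.4685, 0.027, 0.055]
orientation: [-0.026, -3.133, -0.0]
contact_force: [-11.9, 0.2, 11.1]
grip_width: 0.0149
gripper_force: 34.5
```

```bash
python3 -m crank '[[-0.1,0,-0.05,0,0,0],[0,0,0,0,0,0]]';python3 -m crank '[[-0.1,0,0,0,0,0],[0,0,0,0,0,0]]'; python3 -m crank '[[-0.1,0,0,0,0,0],[0,0,0,0,0,0]]'
```

```text
clock: 6.85
tcp_pos: [0.4735, 0.027, 0.0561]
orientation: [-0.026, -3.139, 0.0]
contact_force: [-4.1, -0.7, -0.8]
grip_width: 0.0149
gripper_force: 33.3
clock: 7.05
tcp_pos: [0.4765, 0.0273, 0.0561]
orientation: [-0.025, -3.14, 0.0]
contact_force: [-4.5, -1.0, -0.0]
grip_width: 0.0148
gripper_force: 33.3
clock: 7.25
tcp_pos: [0.4763, 0.0275, 0.0555]
orientation: [-0.025, -3.136, -0.0]
contact_force: [-7.8, -0.2, 0.1]
grip_width: 0.0152
gripper_force: 33.4
```

```bash
python3 -m crank '[[-0.1,0,0,0,0,0],[0,0,0,0,0,0]]'; python3 -m crank '[[-0.1,0,0,0,0,0],[0,0,0,0,0,0]]'; python3 -c "
from h import *; save(grab('top'),'t1',(270,110,350,225),5)"
```

```text
clock: 7.45
tcp_pos: [0.4762, 0.0276, 0.0551]
orientation: [-0.024, -3.132, -0.0]
contact_force: [-13.3, 1.9, 3.9]
grip_width: 0.015
gripper_force: 33.9
clock: 7.65
tcp_pos: [0.4761, 0.0276, 0.055]
orientation: [-0.024, -3.128, -0.001]
contact_force: [-19.0, 1.6, 11.7]
grip_width: 0.0152
gripper_force: 34.6
```

```bash
python3 -m crank '[[0.1,0,0,0,0,0],[0.1,0,0,0,0,0],[0.05,0,0,0,0,0]]'; python3 -m crank '[[0,0,0,0,0,0],[0,0,0,0,0,0],[0,0,0,0,0,0]]' 0.6; python3 -m crank '[[0,0,-0.5,0,0,0],[0,0,-1,0,0,0],[0,0,-1,0,0,0],[0,0,-1,0,0,0],[0,0,-1,0,0,0],[0,0,-1,0,0,0],[0,0,-1,0,0,0],[0,0,-1,0,0,0],[0,0,-1,0,0,0],[0,0,-1,0,0,0],[0,0,-1,0,0,0],[0,0,-1,0,0,0]]';python3 -m crank '[[0,0,-1,0,0,0],[0,0,-1,0,0,0],[0,0,-1,0,0,0],[0,0,-1,0,0,0],[0,0,-0.5,0,0,0],[0,0,0,0,0,0]]'; python3 -c "
from h import *; f=grab('top');save(f,'t2',(270,110,350,225),5);save(grab('wrist'),'w2',k=1.25)
a=cv2.imread('pics/t2.png');b=cv2.resize(cv2.imread('pics/w2.png'),(400,250));c=np.zeros((575,800,3),np.uint8);c[:,:400]=a;c[:250,400:]=b;
d=load('scene') ;s=grab('scene')['image'][165:246,280:380,::-1];c[250:574,400:]=cv2.resize(s,(400,324),interpolation=2);cv2.imwrite('pics/m2.png',c)"
```

```text
clock: 8.0
tcp_pos: [0.4765, 0.0276, 0.0558]
orientation: [-0.025, -3.139, -0.0]
contact_force: [-4.3, 0.6, -1.2]
grip_width: 0.0146
gripper_force: 33.3
clock: 8.3
tcp_pos: [0.4796, 0.0276, 0.0568]
orientation: [0.025, 3.139, 0.0]
contact_force: [0.2, 0.4, -0.2]
grip_width: 0.0511
gripper_force: 0.0
clock: 9.5
tcp_pos: [0.4782, 0.027, 0.2881]
orientation: [0.026, 3.14, 0.001]
contact_force: [0.1, -0.7, 0.8]
grip_width: 0.0509
gripper_force: 0.0
clock: 10.1
tcp_pos: [0.4788, 0.0272, 0.3779]
orientation: [0.026, 3.138, 0.002]
contact_force: [0.6, -0.7, -0.8]
grip_width: 0.0513
gripper_force: 0.0
```

View pics/m2.png

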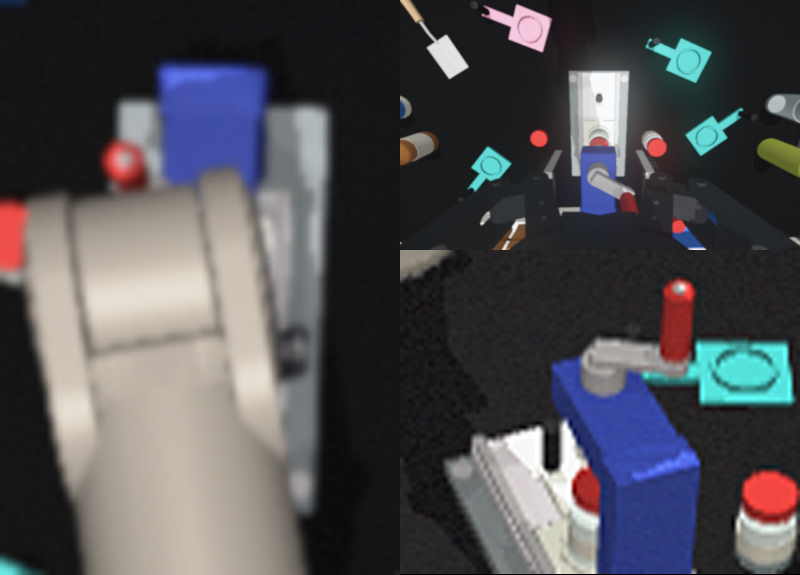

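The tray is in: the post is at (550,450) in the scene crop and the jar stands under the head. The red grip is at (125,160) in the top crop, unmoved.

Run:
```python
from h import *
for n in('wrist','top','scene'):
    f=load(n); C=cloud(f); i=f['image'].astype(int)
    m=(i[...,0]>100)&(i[...,0]>2*i[...,1])&(C[...,2]>.335)&(C[...,2]<.345)&(abs(C[...,0]-.61)<.05)&(abs(C[...,1]-.07)<.05)
    m2=(C[...,2]>.255)&(C[...,2]<.275)&(abs(C[...,0]-.6)<.08)&(abs(C[...,1]-.04)<.08)
    for k in(m,m2):
        p=C[k]
        if len(p): print(n,len(p),np.median(p,0).round(4),p.min(0).round(4),p.max(0).round(4))
f=load('wrist'); print('post',px2w(f,318,156,z=.091),'hub',px2w(f,(598-400)*1.6,178*1.6,z=.271))
```

```text
wrist 1774 [0.5855 0.0364 0.2708] [0.5628 0.0064 0.255 ] [0.6151 0.084  0.2746]
top 21 [0.6066 0.0724 0.3369] [0.6001 0.0603 0.3353] [0.619  0.0818 0.3398]
top 11 [0.607  0.055  0.2713] [0.5876 0.0257 0.2672] [0.6126 0.0836 0.2748]
scene 22 [0.6163 0.0687 0.3373] [0.6026 0.0586 0.335 ] [0.6288 0.0824 0.3405]
scene 171 [0.5976 0.0348 0.2691] [0.5663 0.0067 0.2553] [0.6273 0.0762 0.2749]
post [0.46772477 0.02736273 0.091     ] hub [0.57531659 0.02420995 0.271     ]
```

Run:
```python
from h import *
f=load('wrist'); C=cloud(f)
print('orientation',status.get_obs()['orientation'])
i=f['image'].astype(int).sum(2); print(i[135:180:3,300:336:3])
m=(C[...,2]>.075)&(C[...,2]<.1)&(abs(C[...,0]-.46)<.04)&(abs(C[...,1]-.026)<.02)
v,u=np.where(m); print(len(v),C[m].mean(0),C[m].min(0),C[m].max(0),u.mean(),v.mean())
m=(C[...,2]>.1)&(C[...,2]<.14)&(abs(C[...,0]-.56)<.05)&(abs(C[...,1]-.026)<.04)
print('lid',C[m].min(0),C[m].max(0))
save(f,'w2c',(250,100,400,200),5)
```

```text
orientation [-2.50752395e-02 -3.14012111e+00  6.08260341e-04]
[[631 635 714 750 750 750 750 750 750 750 749 750]
 [644 643 706 750 750 750 750 750 750 750 750 750]
 [671 676 710 750 750 750 750 750 750 750 750 749]
 [670 675 695 749 750 750 750 750 750 750 750 750]
 [669 674 682 721 736 731 722 729 734 750 751 750]
 [668 674 675 707 733 633 427 584 741 750 750 750]
 [671 674 676 678 688 329 318 328 687 750 750 750]
 [670 675 682 693 628 344 344 341 639 750 750 750]
 [671 676 682 683 615 338 338 334 619 750 751 753]
 [670 675 683 678 669 431 345 432 718 750 751 750]
 [671 674 683 680 682 681 657 682 743 753 750 751]
 [671 676 683 680 691 723 701 719 749 750 750 750]
 [670 675 683 680 685 743 743 750 750 751 751 750]
 [669 675 683 680 682 743 750 750 750 750 750 750]
 [671 674 682 680 683 727 750 751 752 753 751 750]]
121 [0.4702012  0.02697983 0.09234669] [0.46202798 0.01843628 0.07993762] [0.4796289  0.03478959 0.09501064] 317.7685950413223 157.80165289256198
lid [0.55690997 0.00212265 0.10883722] [0.57659091 0.0480857  0.12597393]
```

View pics/w2c.png

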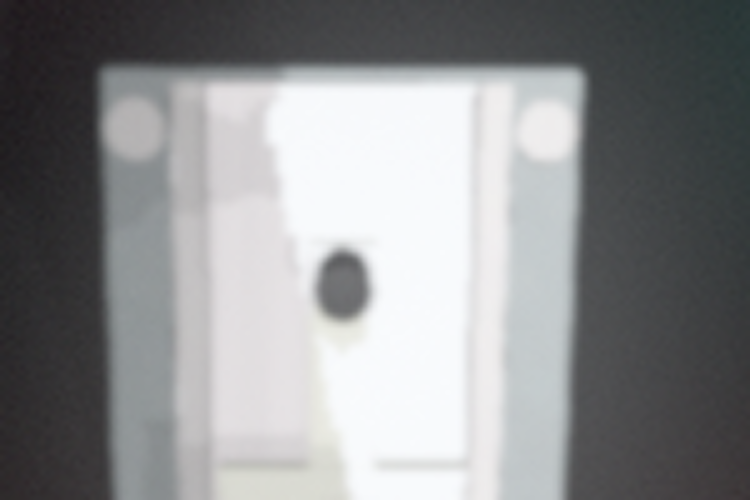

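The crop shows the post centre at (343,285), which gives about x = 0.4705. It is home and stopped firmly under 19 N, with the lid centre at about 0.581 (on the axis). Next is the crank.

```bash
python3 -m crank '[[-0.94,0.33,0,0,0,0],[-0.94,0.33,0,0,0,0],[-0.94,0.33,0,0,0,0],[-0.94,0.33,0,0,0,0],[-0.94,0.33,0,0,0,0],[-0.94,0.33,0,0,0,0],[-0.94,0.33,0,0,0,0],[0,0,0,0,0,0],[0,0,0,0,0,0]]'; python3 -c "
from h import *; f=grab('wrist'); C=cloud(f)
i=f['image'].astype(int); m=(i[...,0]>80)&(i[...,0]>2*i[...,1])&(abs(C[...,2]-.338)<.005)
p=C[m]; print(len(p),status.get_obs()['tcp_pos'],p.mean(0) if len(p) else 0,p.min(0),p.max(0))
f=load('scene')
"
```

```text
clock: 11.15
tcp_pos: [0.6098, 0.0711, 0.375]
orientation: [-0.025, -3.139, 0.002]
contact_force: [0.3, -0.0, -0.4]
grip_width: 0.0511
gripper_force: 0.0
589 [0.60957068 0.07086482 0.37548287] [0.60891576 0.07014557 0.33722644] [0.59803702 0.05910018 0.33314617] [0.62150233 0.08077306 0.33926508]
```

```bash
python3 -m crank '[[0,0,0.9,0,0,0],[0,0,0.9,0,0,0],[0,0,0.9,0,0,0],[0,0,0.9,0,0,0],[0,0,0.9,0,0,0],[0,0,0,0,0,0]]' ; python3 -m crank '[[0,0,0,0,0,0],[0,0,0,0,0,0],[0,0,0,0,0,0],[0,0,0,0,0,0],[0,0,0,0,0,0]]' 0 40; python3 -c "
from h import *;print(status.get_obs()['joints'],status.get_obs()['moment'])"
```

```text
clock: 11.8
tcp_pos: [0.608, 0.0709, 0.2841]
orientation: [-0.026, -3.137, 0.001]
contact_force: [-1.1, 0.1, -1.1]
grip_width: 0.0511
gripper_force: 0.0
clock: 12.3
tcp_pos: [0.611, 0.071, 0.2878]
orientation: [0.026, 3.139, 0.001]
contact_force: [-1.2, -1.6, 5.9]
grip_width: 0.0224
gripper_force: 39.3
[-0.55392754  0.3222552   0.44105691  1.61908117 -0.14397394  1.23052193
  1.46961081] [-0.25930287  0.46925919  0.02162044]
```

```bash
python3 -m crank '[[-0.56,-0.45,0,0,0,0],[-0.43,-0.58,0,0,0,0],[-0.26,-0.67,0,0,0,0],[-0.08,-0.71,0,0,0,0],[0.1,-0.71,0,0,0,0],[0.28,-0.66,0,0,0,0],[0.45,-0.56,0,0,0,0],[0.58,-0.43,0,0,0,0],[0.67,-0.26,0,0,0,0],[0.71,-0.08,0,0,0,0],[0.71,0.1,0,0,0,0],[0.66,0.28,0,0,0,0]]'
```

```text
clock: 13.5
tcp_pos: [0.5532, -0.0228, 0.2878]
orientation: [0.027, 3.137, 0.0]
contact_force: [4.4, 2.2, 6.0]
grip_width: 0.0222
gripper_force: 39.5
```

```bash
python3 -m crank '[[0.56,0.45,0,0,0,0],[0.43,0.58,0,0,0,0],[0.26,0.67,0,0,0,0],[0.08,0.71,0,0,0,0],[-0.1,0.71,0,0,0,0],[-0.28,0.66,0,0,0,0],[-0.45,0.56,0,0,0,0],[-0.58,0.43,0,0,0,0],[-0.67,0.26,0,0,0,0],[-0.71,0.08,0,0,0,0],[-0.71,-0.1,0,0,0,0],[-0.66,-0.28,0,0,0,0]]'; python3 -m crank '[[-0.56,-0.45,0,0,0,0],[-0.43,-0.58,0,0,0,0],[-0.26,-0.67,0,0,0,0],[-0.08,-0.71,0,0,0,0],[0.1,-0.71,0,0,0,0],[0.28,-0.66,0,0,0,0],[0.45,-0.56,0,0,0,0],[0.58,-0.43,0,0,0,0],[0.67,-0.26,0,0,0,0],[0.71,-0.08,0,0,0,0],[0.71,0.1,0,0,0,0],[0.66,0.28,0,0,0,0]]'
```

```text
clock: 14.7
tcp_pos: [0.6108, 0.0713, 0.2877]
orientation: [0.024, 3.141, -0.0]
contact_force: [-4.6, -2.7, 10.9]
grip_width: 0.0227
gripper_force: 39.9
clock: 15.9
tcp_pos: [0.5531, -0.0228, 0.2878]
orientation: [0.027, 3.137, 0.0]
contact_force: [3.4, 1.2, 5.5]
grip_width: 0.0223
gripper_force: 39.5
```

```bash
python3 -m crank '[[0.56,0.45,0,0,0,0],[0.43,0.58,0,0,0,0],[0.26,0.67,0,0,0,0],[0.08,0.71,0,0,0,0],[-0.1,0.71,0,0,0,0],[-0.28,0.66,0,0,0,0],[-0.45,0.56,0,0,0,0],[-0.58,0.43,0,0,0,0],[-0.67,0.26,0,0,0,0],[-0.71,0.08,0,0,0,0],[-0.71,-0.1,0,0,0,0],[-0.66,-0.28,0,0,0,0]]'; python3 -m crank '[[-0.56,-0.45,0,0,0,0],[-0.43,-0.58,0,0,0,0]]';  python3 - <<'E'
from h import *
cv2.imwrite('pics/s3.png',cv2.resize(grab('scene')['image'][165:285,280:380,::-1],None,fx=5,fy=5,interpolation=2))
E
```

```text
clock: 17.1
tcp_pos: [0.6101, 0.0717, 0.2877]
orientation: [-0.023, -3.141, -0.001]
contact_force: [-7.4, -2.1, 11.1]
grip_width: 0.0224
gripper_force: 40.1
clock: 17.3
tcp_pos: [0.6297, 0.0517, 0.2877]
orientation: [-0.022, -3.141, -0.003]
contact_force: [-8.0, 0.8, 10.9]
grip_width: 0.0225
gripper_force: 40.1
```

View pics/s3.png

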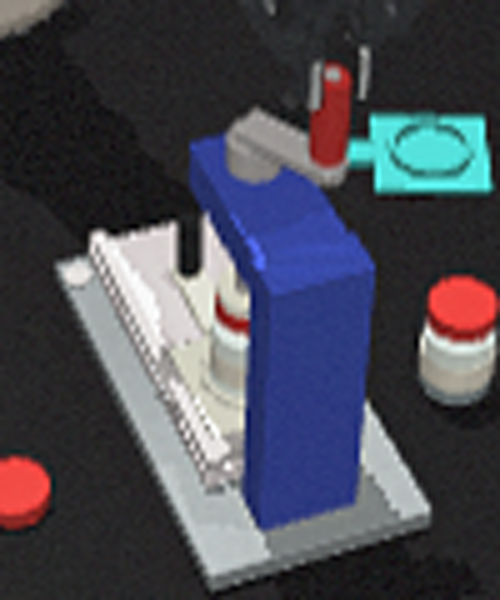

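The picture shows the ram's white disc sitting on the red lid at (232,305), with the jar upright. I'll carry on in small steps and watch the tangential force.

```bash
cat > t.py <<'E'
from h import *
o=status.get_obs(); p=o['tcp_pos'][:2]-[.582,.0242]; t=np.array([p[1],-p[0]])/np.hypot(*p); F=o['contact_force'][:2]
print('R',np.hypot(*p).round(4),'a',(np.arctan2(p[0],p[1])+.0157+4*np.pi).round(3),'tang',-(F@t).round(2),'rad',(F@p/np.hypot(*p)).round(2))
E
python3 t.py; python3 -m crank '[[-0.26,-0.67,0,0,0,0],[-0.08,-0.71,0,0,0,0]]'|sed -n 4p; python3 t.py;  python3 -m crank '[[0.04,-0.36,0,0,0,0],[0.07,-0.36,0,0,0,0]]'|sed -n 4p; python3 t.py
```

```text
R 0.0547 a 13.689 tang 1.74 rad 0.95
contact_force: [-2.6, 4.8, 8.6]
R 0.0548 a 14.133 tang 4.83 rad -2.53
contact_force: [1.3, 5.8, 6.4]
R 0.0547 a 14.406 tang 5.9 rad -0.23
```

```bash
python3 -m crank '[[0.12,-0.34,0,0,0,0]]'|sed -n 4p; python3 t.py;  python3 -m crank '[[0,0,0,0,0,0]]'|sed -n 4p; python3 t.py
```

```text
contact_force: [4.8, 8.0, 4.5]
R 0.0546 a 14.515 tang 9.24 rad 1.66
contact_force: [2.7, 4.9, 5.7]
R 0.0546 a 14.531 tang 5.55 rad 0.66
```

```bash
python3 -m crank '[[0,0,0,0,0,0]]'|sed -n 4p; python3 t.py; python3 -m crank '[[0.04,-0.07,0,0,0,0]]'|sed -n 4p; python3 t.py;  python3 -m crank '[[0,0,0,0,0,0]]'|sed -n 4p; python3 t.py
```

```text
contact_force: [3.5, 4.4, 5.1]
R 0.0546 a 14.523 tang 5.4 rad 1.65
contact_force: [6.1, 7.4, 4.8]
R 0.0546 a 14.533 tang 9.17 rad 2.96
contact_force: [4.8, 5.6, 3.9]
R 0.0546 a 14.536 tang 6.99 rad 2.36
```

Firm: the last step added only 0.01 rad while the resting force rose from 5.4 to 7 N. The lid is home, so I'll wind back about 2.5 rad (8 mm).

```bash
python3 -m crank '[[-0.1,0.24,0,0,0,0],[-0.12,0.53,0,0,0,0],[-0.05,0.36,0,0,0,0],[0.08,0.71,0,0,0,0],[0.26,0.67,0,0,0,0],[0.43,0.58,0,0,0,0],[0.56,0.45,0,0,0,0],[0.66,0.28,0,0,0,0],[0.71,0.1,0,0,0,0],[0.71,-0.08,0,0,0,0],[0.67,-0.26,0,0,0,0],[0,0,0,0,0,0]]'; python3 t.py
```

```text
clock: 19.45
tcp_pos: [0.5547, 0.0725, 0.2878]
orientation: [0.026, 3.14, 0.001]
contact_force: [-0.3, -0.6, 7.5]
grip_width: 0.0224
gripper_force: 40.0
R 0.0555 a 12.068 tang 0.58 rad -0.38
```

```bash
python3 -m crank '[[0,0,0,0,0,0],[0,0,0,0,0,0],[0,0,0,0,0,0],[0,0,0,0,0,0]]' 0.6; python3 -m crank '[[0,0,-0.5,0,0,0],[0,0,-1,0,0,0],[0,0,-1,0,0,0],[0,0,-1,0,0,0],[0,0,-1,0,0,0],[0.9,0,-0.4,0,0,0],[1,0,0,0,0,0],[1,0,0,0,0,0],[1,0,0,0,0,0],[1,0,0,0,0,0],[1,0,0,0,0,0],[0,0,0,0,0,0]]'
python3 - <<'E'
from h import *
f=grab('scene'); C=cloud(f); i=f['image'].astype(int)
m=(i[...,0]>80)&(i[...,0]>2*i[...,1])
g=C[m&(abs(C[...,2]-.338)<.006)]; l=C[m&(C[...,2]>.09)&(C[...,2]<.15)&(abs(C[...,0]-.58)<.04)&(abs(C[...,1]-.024)<.04)]
print('grip',g.mean(0),'lid z',l[:,2].min(),l[:,2].max(),len(l))
w=grab('wrist'); save(w,'w4'); C=cloud(w); m=(C[...,2]>.03)&(C[...,2]<.2)&(abs(C[...,0]-.56)<.06)&(abs(C[...,1]-.026)<.03); 
c=np.zeros((600,800,3),np.uint8); c[:,:500]=cv2.resize(f['image'][165:285,280:380,::-1],(500,600),interpolation=2); c[:188,500:]=cv2.resize(w['image'][...,::-1],(300,188)); cv2.imwrite('pics/m4.png',c)
E
```

```text
clock: 19.85
tcp_pos: [0.5552, 0.0732, 0.2858]
orientation: [-0.025, -3.141, 0.001]
contact_force: [-1.1, -0.8, -0.1]
grip_width: 0.0512
gripper_force: 0.0
clock: 21.05
tcp_pos: [0.4361, 0.075, 0.3853]
orientation: [0.024, 3.141, 0.002]
contact_force: [-0.2, -0.3, -0.1]
grip_width: 0.0513
gripper_force: 0.0
grip [0.56001572 0.06972078 0.33694661] lid z 0.10610660635627434 0.12005421820040563 27
```

View pics/m4.png

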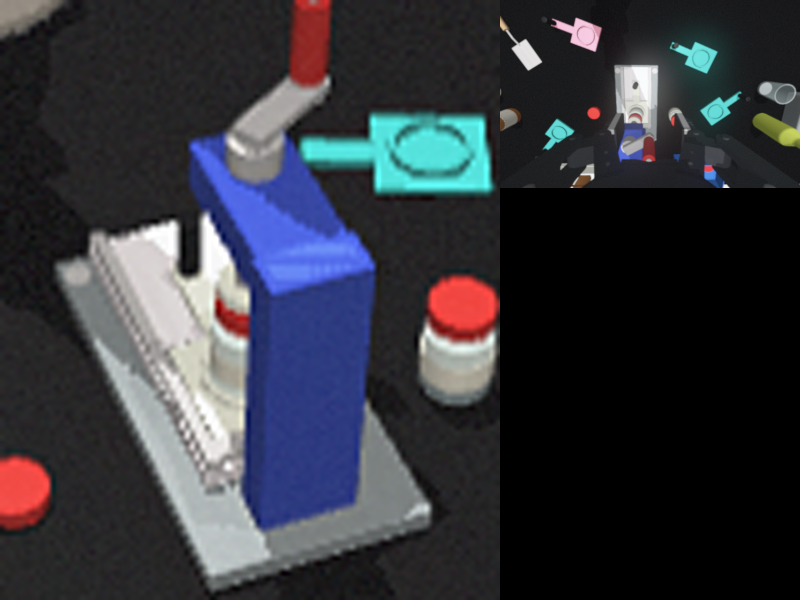

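The ram is lifted off the lid, with a taller red band at (233,315). The tray is home, the grip is free at the top and the bystanders are undisturbed. The robot is clear.

```bash
python3 -c "
from bench import r;print(r.hand_in())"
```

```text
the job is handed in; nothing more can be done
None
```

I handed the job in at about 21 s. The tray is home against the stop. I wound the lid in until the crank came up firm, at about 7 N resting and a 9 N peak at the grip. I then wound back about 2.46 rad, which by the crank angle puts the ram about 7.8 mm clear of the lid, and let go of the crank. I saw nothing else disturbed.

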